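# Ready the brush and open the paint jar

### The job

First pull the wide flat brush out of the wooden brush block, stand it handle down in the square brush well of the plywood caddy and let go. Then unscrew the tight cap of the square paint jar, which the caddy braces, until the thread lets go, and lift it off. Finish while still holding the cap level, straight above the open jar and a few centimetres clear of it, with the jar down in its socket and everything else left where it was.

Things in the scene. Friction and masses are not known exactly. Their poses are not given: they have to be found in the camera images.
- brush_grip (a point): Middle of the flat steel ferrule of the wide brush, 165 mm above its foot, 46 mm below its top. Ferrule 12 mm thick along the brush's x, 28 mm wide along its y, 40 mm high. z runs along the brush to the bristles. The brush stands handle down in one of the block's three holes, loose enough to lean slightly; it is the tallest and widest of the three brushes.
- brush_foot (a point): Centre of the lower end of the wide brush's handle, on its long axis (z, up to the bristles). The handle is round, 12 mm in diameter, 150 mm long; at the start its foot is 10 mm above the table.
- brush: The wide flat brush, 211 mm long, 60 g; origin at its foot, axes as at its ferrule.
- well_floor (a point): Centre of the inner floor of the caddy's square brush well, 8 mm above the table; axes as the caddy's. The well is 30 mm by 30 mm inside, walls 4 mm, rim 70 mm above this floor. It is 190 mm from the jar's axis, at the caddy's other end.
- jar_mouth (a point): Centre of the top of the jar's open neck, 99 mm above the jar's foot, 107 mm above the table; axes are the jar's, z up. Neck 42 mm in diameter, rising 35 mm from the flat shoulder of the square body.
- jar: The white square paint jar, body 66 mm wide and 64 mm high; 0.3 to 0.65 kg; origin at the centre of its underside. It stands loose in the caddy's square socket (70 mm inside, rim 38 mm above the table), which stops it from turning but not from being lifted.
- cap_center (a point): Centre of the jar's black ribbed screw cap, half-way up it. Cap 59 mm in diameter, 30 mm high, 60 g; z up through its top. Screwed on, its lower edge is 8 mm above the jar's shoulder and this point 12 mm below the height of the mouth; it must rise 27 mm for its lower edge to clear the mouth.
- cap: The cap; origin at the centre of its lower edge. Unscrews counterclockwise seen from above (positive yaw), tight (about 0.1 to 0.5 N m). Its yaw relative to the jar's: starts between -75 and -43 degrees, thread lets go at about -20, stop at about +15 (0 is mid free range). So one turn of at most 1.4 rad, with hardly any rise, then lift straight up.
- caddy: The plywood caddy, a board 100 mm (x) by 280 mm (y), 8 mm thick, fixed to the table; origin at the centre of its underside, z up. Jar socket centred at its y = -90 mm, brush well at y = +100 mm; a small pastel block lies between them.
- block: The fixed wooden brush block, 70 mm (x) by 190 mm (y), 60 mm high; origin at the centre of its underside. Its three holes, 14 mm wide and 50 mm deep, lie at y = -60, 0 and +60 mm.
- pastel: Bystander, to be left alone: small terracotta pastel block on the caddy. Origin at its underside or lower end.
- bottle: Bystander, to be left alone: green bottle, 170 mm high. Origin at its underside or lower end.
- ink1: Bystander, to be left alone: small round ink jar, 50 mm high. Origin at its underside or lower end.
- ink2: Bystander, to be left alone: small round ink jar, 50 mm high. Origin at its underside or lower end.
- tape: Bystander, to be left alone: roll of paper tape, 90 mm across. Origin at its underside or lower end.
- knife: Bystander, to be left alone: palette knife lying on the table. Origin at its underside or lower end.
- tumbler: Bystander, to be left alone: clear empty tumbler, 110 mm high. Origin at its underside or lower end.
- liner1: Bystander, to be left alone: thin liner brush in the block. Origin at its underside or lower end.
- liner2: Bystander, to be left alone: thin liner brush in the block. Origin at its underside or lower end.
Mind the look-alikes: they are no part of the job. Of the things shaped like the cap, the black one is meant. What is shaped like the jar but red is not meant.

How it is judged:
By the outcome, as a careful person would: the job done as asked, in the order asked, and still so for the second after the job is handed in, while the arm keeps its last pose, push and grip.
It also fails if it takes over 62 s, if anything falls off the work surface, if the arm or the gripper's body presses on something with over 40 N, if the wrist force passes 120 N, or if a joint passes its speed limit or range.

### The arm

A 6-joint arm with a two-finger parallel gripper is mounted at the origin on the work surface. World frame = base frame: x ahead of the robot, y to its left, z up, the work surface at z = 0. Lengths are in mm, angles in degrees, forces in N, time in s.
With the tool pointing down it reaches from about 350 to 850 mm from the base axis. Payload 8.1 kg.
Tool frame: the origin (TCP) lies between the finger pads; the fingertips stand 8 mm ahead of it and the grasp point (between the pads) lies 11 mm behind it (r.tip_extent is the distance from the TCP to the fingertips, in mm); z points along the fingers, y is the direction in which the jaws open and shut (so a half turn about z gives the same grasp; the last joint's range is limited). The gripper opens to 85 mm and grips with 20 to 120 N. Pads are 22 mm wide; open, the fingers measure 114 mm over their backs; the gripper's body (76 mm by 85 mm) begins 54 mm behind the grasp point. The pads swing forward as they close: fully open they stand 13 mm farther back than shut.
Start: joints at [67.758, 7.471, 85.268, -0, 87.261, -4.893], TCP at [178.895, 572.715, 239.292] pointing down, gripper open.
Joint ranges: [-169.43, 169.43], [-51.17, 129.36], [1.28, 143.12], [-76.62, 256.62], [0, 156.53], [-152.29, 152.29]. Speed limits (degrees/s): [136.94, 136.94, 159.86, 180, 180, 180].

### API

Orientations are given as [roll, pitch, yaw] about the fixed x, y, z axes, in that order (R = Rz(yaw) Ry(pitch) Rx(roll)).
In Python, from bench import sensors, viewer, hand_in, r gives the robot as it stands. The module is installed in compiled form; this text tells all that it offers.
- The arm moves only by the tool move_arm, never from a script. Its argument "rows" is a list that holds one entry, the list of rows, each a list of 6 numbers: the shift along the tool's x, y, z in m, then the turn, a rotation vector about the tool's x, y, z in degrees. In form: [[[tx, ty, tz, rx, ry, rz], ...]]. A call has 1 to 20 rows; each row is the pose to reach, as a shift and turn from the pose commanded when the call began, along the tool's axes at that moment; what a row does not reach only later rows make up. A row lasts 1/10 s, in which the tool goes at most 50 mm and 8.59 degrees, less where a joint would pass 70% of its speed; a pose out of reach is approached as far as the arm can. A call with a gripper value outside its range is refused whole. "grip" is the opening, from 0 (shut) to 1 (fully open), set as the call begins (left out, the last holds). The fingers move at their own pace and stop on an object; "newtons" is the grip in N (left out, the last holds). Time passes only in rows, so rows that repeat a pose let the fingers close. It gives the time, the measured TCP pose, the force and the opening at its end, in the units of the state.
- sensors.sense(): the state, without advancing time (a new reading comes with each control period).
- viewer.snapshot(name): name is "scene" or "top" or "wrist"; returns a dict with "color" (384x512x3 uint8, red, green, blue), "camera_matrix" (3x3 intrinsics, pixels), "R" (3x3) and "t" (3): a world point X has camera coordinates R X + t. Camera axes: x right, y down, z forward; pixel columns grow to the right and rows downward; lengths in mm; the calibration is good to about 2 mm. The wrist camera is an equidistant fisheye: a pixel r from the principal point sees the ray r / f radians off the axis. A picture is of the moment at which its call begins. There is no depth.
- hand_in(): hands the job in, once; it reports no verdict.
The state is a dict: "time": time; "joint_pos": joint angles; "qd": joint speeds; "joint_efforts": joint torques, N m; "tool_pos": TCP position; "tcp_rot": TCP orientation; "ft_force": force on the tool from outside, world axes, zero at the start; "wrist_torque": the same for the moment, N m; "finger_gap": finger opening in mm.
Only numpy, scipy, OpenCV 4.12 (cv2) and the standard library are available. Lean on these libraries where they do the work, as an engineer would, in place of code of your own. Each camera call takes 0.05 s, during which the arm holds its last target.

## Working session

There is one attempt and no reset: what is moved stays moved. The work goes in short steps, Python scripts to look and compute and a tool call to move; the robot and the scene stay as the last step left them, time stands still between calls to the robot, and variables do not carry over. Pictures are saved under pics/ and viewed, and the job is handed in when it is done.

Besides the shell and the picture viewer there is one more tool, called after "Request:" as name(argument=value, ...), one argument or row to a line, values as JSON. move_arm: Moves the arm, as the interface text tells. Its arguments: {"type":"object","properties":{"rows":{"type":"array","items":{"type":"array","items":{"type":"array","items":{"type":"number"}}}},"grip":{"type":"number"},"newtons":{"type":"number"}},"required":["rows"]}

```bash
mkdir -p pics; ls
cat > h.py <<'E'
import numpy as np, cv2, json
from bench import sensors, viewer, r
def snap(n,f):
    s=viewer.snapshot(n); cv2.imwrite('pics/'+f+'.png',s['color'][:,:,::-1])
    np.savez('pics/'+f+'.npz',**{k:np.array(v) for k,v in s.items() if k in('color','camera_matrix','R','t')})
    return s
E
python3 - <<'E'
from h import *
for n in('scene','top','wrist'):
    s=snap(n,n+'0'); print(n,np.round(s['camera_matrix'],1).tolist(),np.round(s['R'],3).tolist(),np.round(s['t'],1))
print(sensors.sense())
E
```

```text
pics
scene [[371.9, 0.0, 252.9], [0.0, 371.9, 190.5], [0.0, 0.0, 1.0]] [[0.294, 0.956, -0.003], [0.801, -0.248, -0.545], [-0.522, 0.159, -0.838]] [-171.4 -387.5 1438.3]
top [[347.7, 0.0, 248.5], [0.0, 347.7, 185.0], [0.0, 0.0, 1.0]] [[0.007, -1.0, -0.026], [-0.99, -0.003, -0.14], [0.139, 0.026, -0.99]] [  40.1  604.4 1303.7]
wrist [[297.3, 0.0, 255.8], [0.0, 297.3, 189.0], [0.0, 0.0, 1.0]] [[0.298, 0.955, -0.002], [0.917, -0.286, 0.277], [0.264, -0.084, -0.961]] [-598.3  -36.8  379.6]
{'time': 0.15, 'joint_pos': array([ 6.77571961e+01,  7.50662094e+00,  8.53162733e+01, -2.90471040e-04,
        8.72615996e+01, -4.89318387e+00]), 'qd': array([ 0.0457938 , -0.1115304 , -0.23460008,  0.06583675,  0.03328556,
        0.00947686]), 'joint_efforts': array([ 9.84192266e-04, -5.70060611e+01, -5.01163495e+01, -1.35464134e-04,
        9.46855231e-03, -8.41956989e-05]), 'tool_pos': array([178.7422875 , 572.31543674, 238.45754174]), 'tcp_rot': array([-1.79915789e+02, -6.91813067e-03,  1.62650389e+02]), 'ft_force': array([-0.28374646,  0.74883139, -0.99334226]), 'wrist_torque': array([ 0.02733421, -0.02644633,  0.0149687 ]), 'finger_gap': 85.25443498327803}
```

View pics/scene0.png

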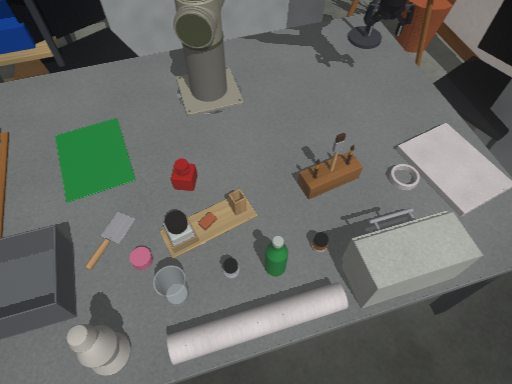

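View pics/top0.png

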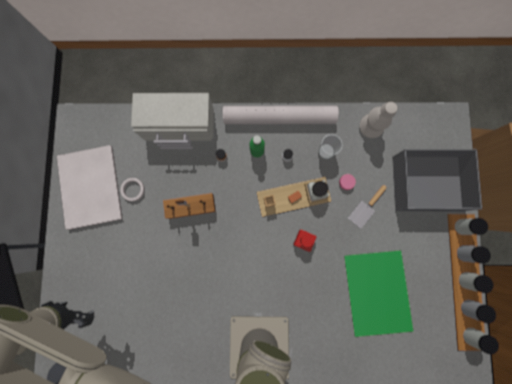

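View pics/wrist0.png

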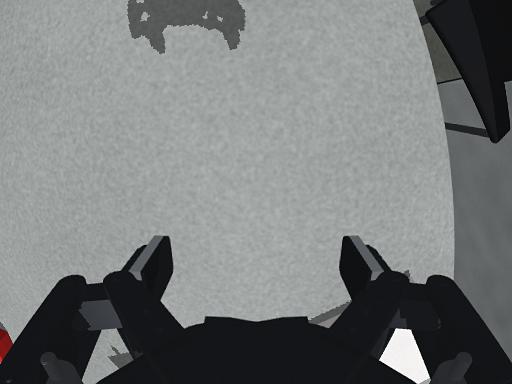

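The scene view shows the block at about (330,173), the caddy at (208,222), and the black cap at (176,220). The red look-alike jar is at (183,176). The top view shows the block at (190,206), the caddy at (294,197) and the cap at (320,189). I'll enlarge these areas.

Run:
```python
import cv2,numpy as np
s=cv2.imread('pics/scene0.png');t=cv2.imread('pics/top0.png')
def c(i,x,y,w,h,k): return cv2.resize(i[y:y+h,x:x+w],None,fx=k,fy=k,interpolation=cv2.INTER_CUBIC)
cv2.imwrite('pics/a.png',np.vstack([np.hstack([c(s,150,175,80,60,5)[:, :400],c(s,295,130,80,60,5)]),np.hstack([c(t,255,170,80,60,5),c(t,155,180,80,60,5)])]))
cv2.imwrite('pics/b.png',c(s,155,180,110,75,7)); cv2.imwrite('pics/c.png',np.vstack([c(t,255,170,80,50,8)[:300],c(t,155,185,80,50,8)[:300]]))
```

```text
(no output)
```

View pics/a.png

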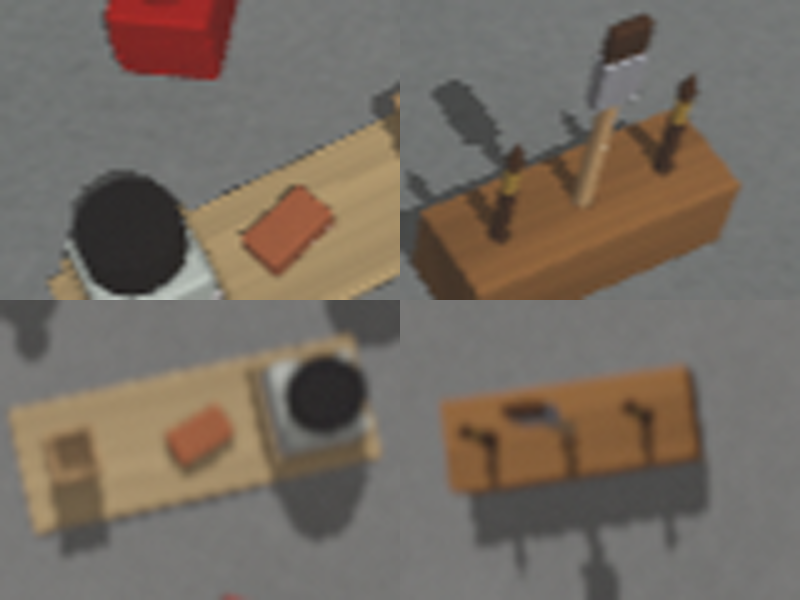

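View pics/b.png

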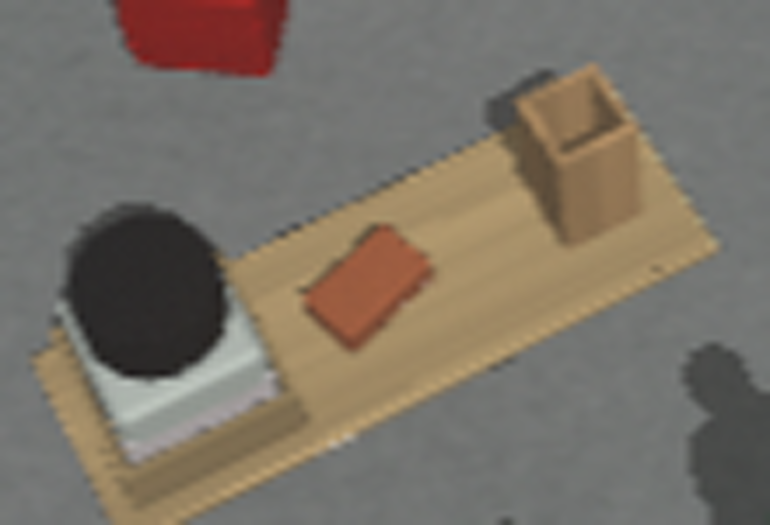

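```bash
cat >> h.py <<'E'
class Cam:
    def __init__(s,f):
        d=np.load('pics/'+f+'.npz'); s.K=d['camera_matrix'];s.R=d['R'];s.t=d['t']; s.fish='wrist' in f
    def proj(s,X):
        c=np.atleast_2d(X)@s.R.T+s.t
        if s.fish:
            rr=np.hypot(c[:,0],c[:,1]);th=np.arctan2(rr,c[:,2]);k=th/np.maximum(rr,1e-9)
            return np.c_[c[:,0]*k*s.K[0,0]+s.K[0,2],c[:,1]*k*s.K[1,1]+s.K[1,2]]
        return np.c_[s.K[0,0]*c[:,0]/c[:,2]+s.K[0,2],s.K[1,1]*c[:,1]/c[:,2]+s.K[1,2]]
    def ray(s,p):
        x=(p[0]-s.K[0,2])/s.K[0,0];y=(p[1]-s.K[1,2])/s.K[1,1]
        if s.fish:
            th=np.hypot(x,y);k=np.sin(th)/max(th,1e-9);d=np.array([x*k,y*k,np.cos(th)])
        else: d=np.array([x,y,1.])
        return -s.R.T@s.t, s.R.T@d
    def onz(s,p,z):
        o,d=s.ray(p); return o+d*(z-o[2])/d[2]
def tri(obs):
    A=np.zeros((3,3));b=np.zeros(3)
    for c,p in obs:
        o,d=c.ray(p);d=d/np.linalg.norm(d);M=np.eye(3)-np.outer(d,d);A+=M;b+=M@o
    X=np.linalg.solve(A,b); return X,[np.round(c.proj(X)[0]-p,1).tolist() for c,p in obs]
E
python3 - <<'E'
from h import *
from scipy.optimize import least_squares
S=Cam('scene0');T=Cam('top0')
for n,c,ps,z in [('caddy top',T,[(257.4,191.6),(325.4,177.4),(331.4,201),(262.2,216.4)],8),('caddy scene',S,[(257.6,214.7),(160,231.4)],8),
 ('block top',T,[(163.6,200.4),(213,193.6),(214.6,211),(165.6,218)],60),('block scene',S,[(363,166.6),(299,172.4),(310.6,189.4),(353,152.4)],60),
 ('well rim scene',S,[(155+517/7,180+100/7),(155+595/7,180+62/7),(155+637/7,180+122/7),(155+562/7,180+152/7)],78),
 ('well rim top',T,[(255+45/5,170+135/5),(255+93/5,170+130/5),(255+97/5,170+173/5),(255+50/5,170+180/5)],78),
 ('cap',S,[(155+147/7,180+298/7)],110),('cap',T,[(255+326/5,170+95/5)],110)]:
    P=np.array([c.onz(p,z)[:2] for p in ps]); print(n,np.round(P,0).tolist(),np.round(P.mean(0),1))
print(tri([(S,(339,146.6)),(T,(184.8,203))]))
print('hole',S.onz((332.2,170.5),60),T.onz((188.8,209),60))
print('bristletop',tri([(S,(295+228/5,130+20/5)),(T,(155+122/5,180+108/5))]))
E
```

```text
caddy top [[583.0, 8.0], [641.0, -261.0], [547.0, -282.0], [485.0, -11.0]] [ 563.9 -136.4]
caddy scene [[585.0, 14.0], [554.0, -278.0]] [ 569.7 -132.3]
block top [[542.0, 367.0], [568.0, 178.0], [502.0, 170.0], [474.0, 356.0]] [521.6 267.8]
block scene [[547.0, 371.0], [508.0, 172.0], [577.0, 183.0], [486.0, 366.0]] [529.4 272.9]
well rim scene [[533.0, -58.0], [524.0, -22.0], [558.0, -13.0], [563.0, -47.0]] [544.5 -35.1]
well rim top [[554.0, -17.0], [558.0, -52.0], [526.0, -55.0], [520.0, -20.0]] [539.6 -36.1]
cap [[598.0, -221.0]] [ 598.1 -220.8]
cap [[581.0, -221.0]] [ 581. -221.]
(array([525.08897621, 268.84632414, 167.79909018]), [[-2.5, 0.2], [-1.9, -0.8]])
hole [531.9146419  273.03155919  60.        ] [509.08733039 268.90734207  60.        ]
bristletop (array([522.90097313, 270.62644008, 219.27040734]), [[-0.4, 0.0], [-0.3, -0.1]])
```

```bash
cat >> h.py <<'E'
from scipy.spatial.transform import Rotation as Ro
def pose():
    s=sensors.sense(); return s['tool_pos'],Ro.from_euler('xyz',s['tcp_rot'],degrees=True).as_matrix(),s
def shift(goal,yaw=None):
    p,R,s=pose(); v=R.T@(np.array(goal)-p)/1000
    out=[np.round(v,4).tolist()]
    if yaw is not None:
        G=Ro.from_euler('xyz',[180,0,yaw],degrees=True).as_matrix(); out.append(np.round(Ro.from_matrix(R.T@G).as_rotvec(degrees=True),2).tolist())
    return out
E
python3 - <<'E'
from h import *
print([a for a in dir(r) if a[0]!='_'],r.tip_extent)
p,R,s=pose()
c=Cam('wrist0'); cp=-c.R.T@c.t; print(cp, R.T@(cp-p), R.T@c.R.T)
S=Cam('scene0');T=Cam('top0')
print('liners',tri([(S,(295+115/5,130+150/5)),(T,(155+232/5,180+105/5))]),tri([(S,(295+288/5,130+80/5)),(T,(155+65/5,180+131/5))]))
print(shift([500,290,330],98))
E
```

```text
['PlanningError', 'tip_extent'] 8.0
[111.65490963 592.58928115 373.89801301] [  70.09714349   -0.85316115 -135.43090078] [[ 2.98112037e-04 -9.60719109e-01 -2.77522440e-01]
 [ 9.99999935e-01  3.42042082e-04 -1.09880651e-04]
 [ 2.00488794e-04 -2.77522389e-01  9.60719149e-01]]
liners (array([533.16920416, 210.74880889, 138.15831933]), [[-0.7, 0.1], [-0.5, -0.2]]) (array([513.97604347, 330.53742667, 136.53815285]), [[-0.5, 0.1], [-0.4, -0.2]])
[[-0.3908, -0.1738, -0.0913], [-0.08, 0.04, 64.65]]
```

Run:
```python
from h import *
print(shift([525,225,300],98))
```

```text
[[-0.4341, -0.2283, -0.0613], [-0.08, 0.04, 64.65]]
```

Request:
move_arm(
  rows=[
    [[-0.036,-0.019,-0.01,0,0,5.4],[-0.072,-0.038,-0.03,0,0,10.8],[-0.108,-0.057,-0.05,0,0,16.2],[-0.145,-0.076,-0.061,0,0,21.6],[-0.181,-0.095,-0.061,0,0,27],[-0.217,-0.114,-0.061,0,0,32.3],[-0.253,-0.133,-0.061,0,0,37.7],[-0.289,-0.152,-0.061,0,0,43.1],[-0.326,-0.171,-0.061,0,0,48.5],[-0.362,-0.19,-0.061,0,0,53.9],[-0.398,-0.209,-0.061,0,0,59.3],[-0.434,-0.228,-0.061,0,0,64.65],[-0.434,-0.228,-0.061,0,0,64.65],[-0.434,-0.228,-0.061,0,0,64.65]],
  ],
  grip=1,
  newtons=60,
)

```text
time: 1.55
tool_pos: [525.3, 224.9, 299.7]
tcp_rot: [-179.9, -0.0, 97.9]
ft_force: [-0.1, 0.5, 0.9]
finger_gap: 85.4
```

Run:
```python
from h import *
snap('wrist','wrist1'); print(pose()[0],pose()[2]['tcp_rot'])
i=cv2.imread('pics/wrist1.png'); cv2.imwrite('pics/w1.png',cv2.resize(i,None,fx=1.5,fy=1.5,interpolation=cv2.INTER_CUBIC))
```

```text
[524.79232762 225.78041452 299.85815056] [-1.79938404e+02 -1.66985958e-02  9.80229379e+01]
```

View pics/w1.png

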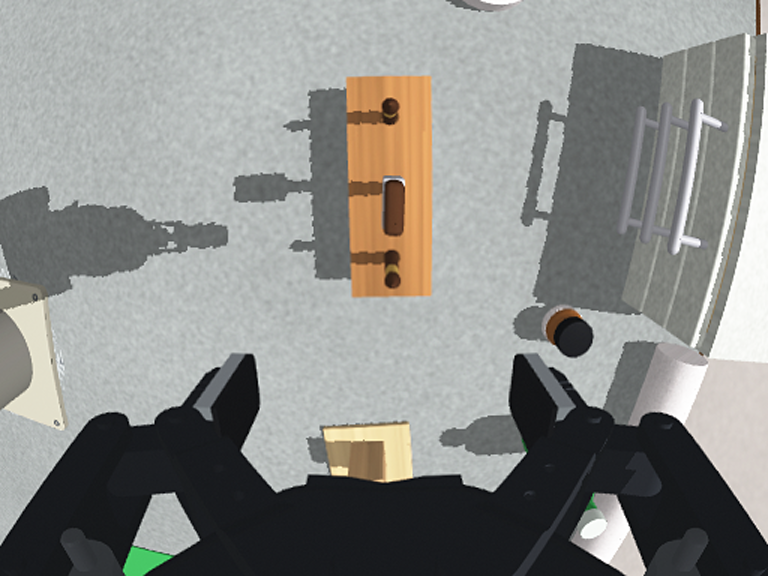

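Run:
```python
from h import *
i=cv2.imread('pics/wrist1.png'); cv2.imwrite('pics/w1b.png',cv2.resize(i[105:175,225:305],None,fx=8,fy=8,interpolation=cv2.INTER_CUBIC))
```

```text
(no output)
```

View pics/w1b.png

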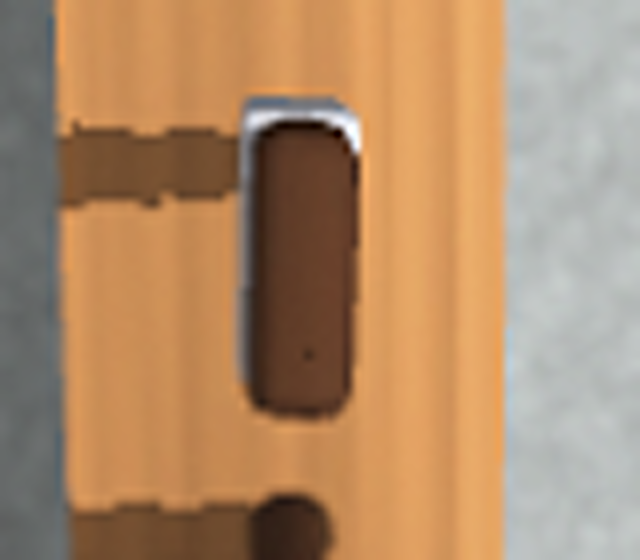

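Run:
```python
from h import *
W=Cam('wrist1')
f=lambda u,v:(225+u/8,105+v/8)
a=W.onz(f(306,125),221);b=W.onz(f(300,415),221);print(a,b,(a+b)/2,np.linalg.norm(a-b),np.degrees(np.arctan2(*(a-b)[1::-1])))
# full-width at mid
print(W.onz(f(248,270),221),W.onz(f(356,270),221))
# ferrule corners z 195 back edge
print(W.onz(f(245,103),195),W.onz(f(358,112),195), 'lower L',W.onz(f(243,380),195))
# block
B=[(347,77),(431,77),(431,296),(352,297)]
P=np.array([W.onz((u/1.5,v/1.5),60)[:2] for u,v in B]);print(P,P.mean(0))
```

```text
[522.3784046  283.65557875 221.        ] [525.60709466 257.36188412 221.        ] [523.99274963 270.50873143 221.        ] 26.491183748711602 97.00049439292395
[519.06313499 269.90468235 221.        ] [528.71401934 271.27836966 221.        ]
[516.82351837 283.78602133 195.        ] [528.16163801 284.49085232 195.        ] lower L [520.52937162 255.73997266 195.        ]
[[475.82459089 358.38455909]
 [544.65604788 368.24553082]
 [573.57390827 180.91260205]
 [504.39218688 170.33023523]] [524.61168348 269.4682318 ]
```

Run:
```python
from h import *
print(shift([524.2,270.3,167],98))
```

```text
[[0.0441, 0.0058, 0.1329], [-0.06, -0.02, 0.02]]
```

Request:
move_arm(
  rows=[
    [[0.022,0.003,0,0,0,0],[0.0445,0.006,0,0,0,0],[0.0445,0.006,0.03,0,0,0],[0.0445,0.006,0.06,0,0,0],[0.0445,0.006,0.09,0,0,0],[0.0445,0.006,0.12,0,0,0],[0.0445,0.006,0.133,0,0,0],[0.0445,0.006,0.133,0,0,0]],
  ],
)

```text
time: 2.4
tool_pos: [522.7, 270.9, 165.0]
tcp_rot: [-179.7, 0.1, 98.1]
ft_force: [0.1, 0.2, -0.3]
finger_gap: 85.5
```

Request:
move_arm(
  rows=[
    [[0,0,0,0,0,0],[0,0,0,0,0,0],[0,0,0,0,0,0],[0,0,0,0,0,0],[0,0,0,0,0,0],[0,0,0,0,0,0],[0,0,0,0,0,0],[0,0,0,0,0,0]],
  ],
  grip=0,
  newtons=40,
)

```text
time: 3.2
tool_pos: [525.0, 270.6, 168.0]
tcp_rot: [180.0, -0.0, 98.0]
ft_force: [-2.4, -0.4, 6.0]
finger_gap: 11.6
```

Run:
```python
from h import *
snap('wrist','wrist2'); p,R,s=pose();print(p,s['tcp_rot'],s['finger_gap'],s['ft_force'],s['wrist_torque'])
i=cv2.imread('pics/wrist2.png'); cv2.imwrite('pics/w2.png',cv2.resize(i,None,fx=1.5,fy=1.5,interpolation=cv2.INTER_CUBIC))
print(shift([0,0,0]) and 0)
```

```text
[524.97681541 270.64429632 168.0035824 ] [ 1.79983906e+02 -1.16497885e-02  9.79991971e+01] 11.69661957382714 [-2.84910858 -1.09009768  5.60646338] [-0.14710779  0.67621158  0.03754501]
0
```

View pics/w2.png

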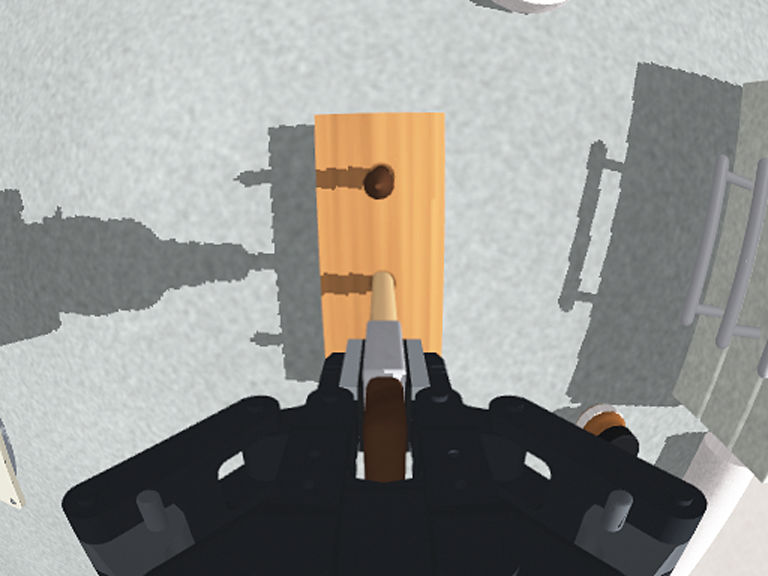

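Request:
move_arm(
  rows=[
    [[0,0,-0.01,0,0,0],[0,0,-0.02,0,0,0],[0,0,-0.04,0,0,0],[0,0,-0.06,0,0,0],[0,0,-0.08,0,0,0],[0,0,-0.1,0,0,0],[0,0,-0.12,0,0,0],[0,0,-0.14,0,0,0],[0,0,-0.15,0,0,0],[0,0,-0.15,0,0,0]],
  ],
)

```text
time: 4.25
tool_pos: [525.8, 270.9, 319.8]
tcp_rot: [179.8, -0.1, 98.0]
ft_force: [-0.3, -1.2, -0.1]
finger_gap: 11.8
```

Run:
```python
from h import *
p,R,s=pose();print(p,s['tcp_rot'],s['finger_gap'],s['ft_force'],s['wrist_torque'])
print(shift([555,-90,318],98))
```

```text
[525.76351283 270.89997471 319.77157132] [ 1.79779342e+02 -5.40901741e-02  9.79997361e+01] 11.763381824492217 [-0.25004554 -1.18449013 -0.12776847] [-0.01876034  0.00504318  0.00257935]
[[-0.3615, -0.0213, 0.0013], [0.22, -0.05, -0.0]]
```

Request:
move_arm(
  rows=[
    [[-0.02,-0.001,0,0,0,0],[-0.05,-0.003,0,0,0,0],[-0.085,-0.005,0,0,0,0],[-0.12,-0.007,0,0,0,0],[-0.155,-0.009,0,0,0,0],[-0.19,-0.011,0,0,0,0],[-0.225,-0.013,0,0,0,0],[-0.26,-0.015,0,0,0,0],[-0.295,-0.017,0,0,0,0],[-0.325,-0.019,0,0,0,0],[-0.35,-0.021,0,0,0,0],[-0.361,-0.021,0,0,0,0],[-0.361,-0.021,0,0,0,0],[-0.361,-0.021,0,0,0,0]],
  ],
)

```text
time: 5.65
tool_pos: [554.2, -89.0, 316.7]
tcp_rot: [-180.0, -0.1, 98.0]
ft_force: [0.2, -0.3, -1.0]
finger_gap: 11.6
```

Run:
```python
from h import *
snap('wrist','wrist3');snap('scene','scene3'); p,R,s=pose();print(p,s['tcp_rot'],s['finger_gap'])
i=cv2.imread('pics/wrist3.png'); cv2.imwrite('pics/w3.png',cv2.resize(i,None,fx=1.5,fy=1.5,interpolation=cv2.INTER_CUBIC))
i=cv2.imread('pics/scene3.png'); cv2.imwrite('pics/s3.png',cv2.resize(i[120:280,130:330],None,fx=4,fy=4,interpolation=cv2.INTER_CUBIC)[:600])
```

```text
[554.33941456 -88.57116233 317.0880661 ] [-1.79987139e+02 -2.93347955e-02  9.80760411e+01] 11.495470627712654
```

View pics/w3.png

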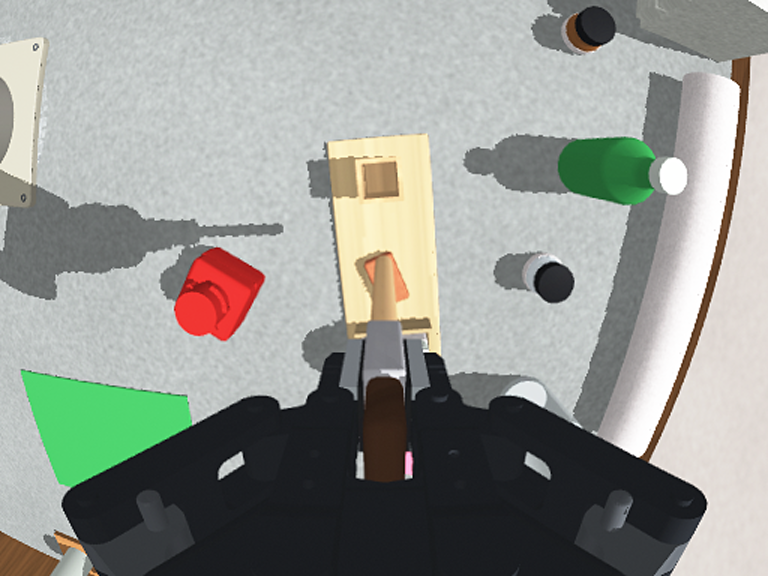

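View pics/s3.png

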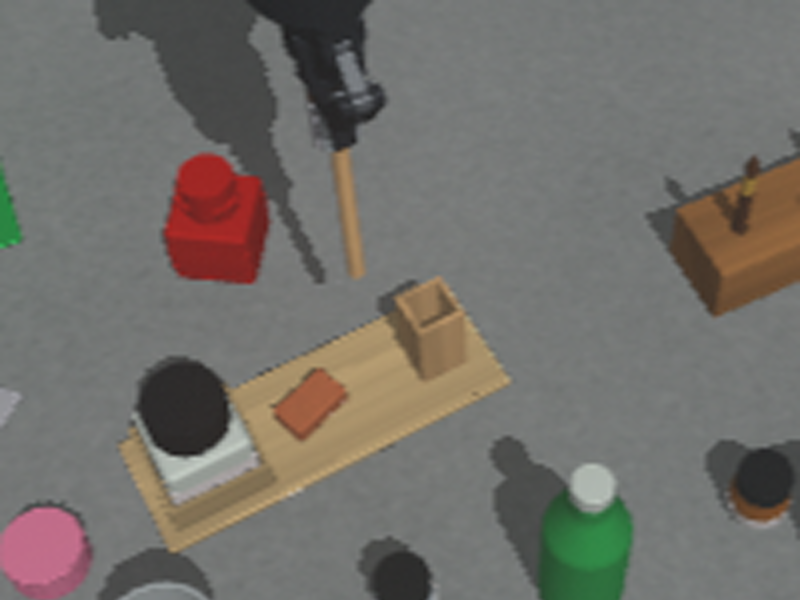

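Run:
```python
from h import *
i=cv2.imread('pics/wrist3.png'); cv2.imwrite('pics/w3b.png',cv2.resize(i[85:185,210:300],None,fx=6,fy=6,interpolation=cv2.INTER_CUBIC))
```

```text
(no output)
```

View pics/w3b.png

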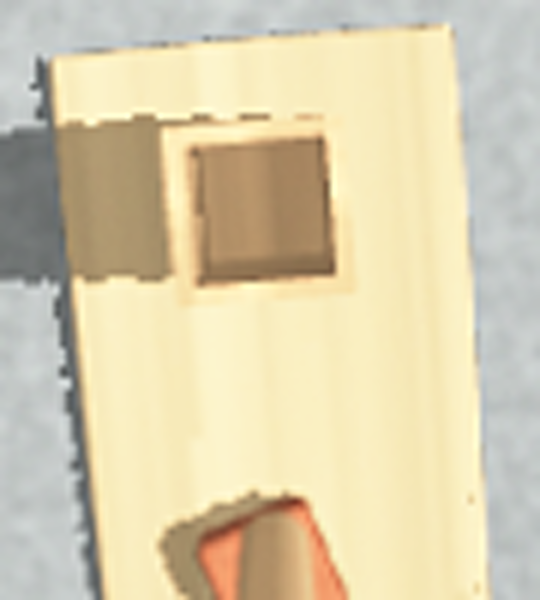

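Run:
```python
from h import *
W=Cam('wrist3');f=lambda u,v:(210+u/6,85+v/6)
P=np.array([W.onz(f(*p),78)[:2] for p in [(192,150),(326,138),(335,272),(200,285)]]);print(P,P.mean(0),np.linalg.norm(np.roll(P,1,0)-P,axis=1))
d=P[0]+P[1]-P[2]-P[3];print('yaw',np.degrees(np.arctan2(d[1],d[0]))-90)
C=[W.onz(f(*p),8) for p in [(50,58),(450,25)]];print(C)
for z in(155,159): print('foot',W.onz(f(281,527),z))
S=Cam('scene3');g=lambda u,v:(130+u/4,120+v/4)
print('foot S',tri([(S,g(357,274)),(W,f(281,527))]))
Q=np.array([S.onz(g(*p),78)[:2] for p in [(402,300),(440,286),(458,313),(421,329)]]);print(Q.mean(0))
print(pose()[0])
```

```text
[[528.16050051 -27.99381331]
 [555.33956442 -21.6649045 ]
 [561.23571775 -49.2979717 ]
 [533.62482553 -55.94938866]] [544.59015205 -38.72651954] [28.4846106  27.90621082 28.25510621 28.40075204]
yaw 11.550310671476595
[array([487.18725409, -10.94474112,   8.        ]), array([583.50590083,  10.67650052,   8.        ])]
foot [555.01276537 -87.80250169 155.        ]
foot [554.87081973 -86.89597893 159.        ]
foot S (array([555.30374729, -87.23651745, 154.60779735]), [[-0.3, -0.1], [0.4, -0.6]])
[548.46948923 -36.10398421]
[554.33941456 -88.57116233 317.0880661 ]
```

Run:
```python
from h import *
print(shift([544.4,-39.8,317],98),shift([544.4,-39.8,250],98))
```

```text
[[0.0497, -0.003, 0.0001], [-0.01, -0.03, 0.08]] [[0.0496, -0.003, 0.0671], [-0.01, -0.03, 0.08]]
```

Request:
move_arm(
  rows=[
    [[0.015,-0.001,0,0,0,0],[0.03,-0.002,0,0,0,0],[0.045,-0.003,0,0,0,0],[0.0497,-0.003,0.015,0,0,0],[0.0497,-0.003,0.035,0,0,0],[0.0497,-0.003,0.055,0,0,0],[0.0497,-0.003,0.067,0,0,0],[0.0497,-0.003,0.067,0,0,0],[0.0497,-0.003,0.067,0,0,0]],
  ],
)

```text
time: 6.65
tool_pos: [544.4, -40.9, 250.3]
tcp_rot: [-180.0, -0.0, 98.0]
ft_force: [-0.2, 0.5, -0.6]
finger_gap: 11.1
```

Run:
```python
from h import *
snap('wrist','wrist4');snap('scene','scene4'); p,R,s=pose();print(p,s['tcp_rot'],s['finger_gap'])
i=cv2.imread('pics/wrist4.png'); cv2.imwrite('pics/w4.png',cv2.resize(i[120:260,190:330],None,fx=4,fy=4,interpolation=cv2.INTER_CUBIC))
i=cv2.imread('pics/scene4.png'); cv2.imwrite('pics/s4.png',cv2.resize(i[140:240,190:290],None,fx=6,fy=6,interpolation=cv2.INTER_CUBIC)[:600])
```

```text
[545.07191548 -41.1429102  251.53798386] [1.79897158e+02 3.54601876e-02 9.79999699e+01] 11.653279986739918
```

View pics/w4.png

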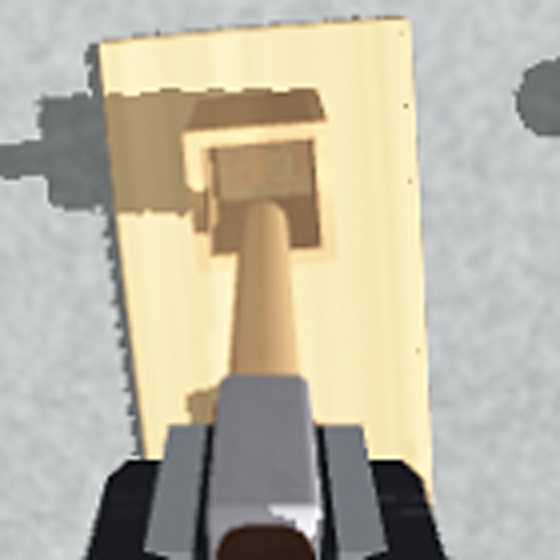

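View pics/s4.png

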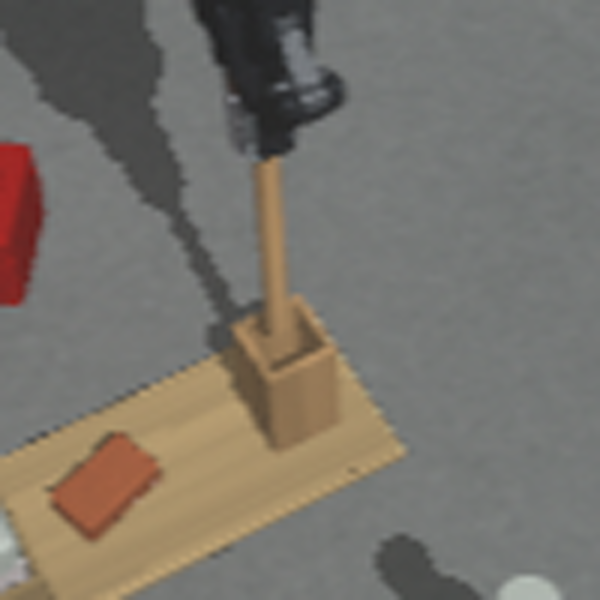

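Run:
```python
from h import *
W=Cam('wrist4');f=lambda u,v:(190+u/4,120+v/4)
P=np.array([W.onz(f(*p),78)[:2] for p in [(208,143),(316,138),(322,247),(213,257)]]);print(P,P.mean(0))
print(W.onz(f(265,213),91))
S=Cam('scene4');g=lambda u,v:(190+u/6,140+v/6)
print(S.onz(g(283,333),91), np.mean([S.onz(g(*p),78) for p in [(243,325),(295,305),(326,345),(275,368)]],0))
p=pose()[0];print(p)
```

```text
[[527.72147556 -26.16670064]
 [555.57232264 -20.90052964]
 [561.59191502 -49.89559668]
 [533.04201966 -56.71959146]] [544.48193322 -38.4206046 ]
[544.7196254  -39.80254768  91.        ]
[552.13605815 -37.82579473  91.        ] [545.76230264 -35.66211324  78.        ]
[545.07191548 -41.1429102  251.53798386]
```

Request:
move_arm(
  rows=[
    [[0.001,0,0.01,0,0,0],[0.001,0,0.02,0,0,0],[0.001,0,0.03,0,0,0],[0.001,0,0.04,0,0,0],[0.001,0,0.05,0,0,0],[0.001,0,0.06,0,0,0],[0.001,0,0.068,0,0,0],[0.001,0,0.073,0,0,0],[0.001,0,0.073,0,0,0],[0.001,0,0.073,0,0,0]],
  ],
)

```text
time: 7.75
tool_pos: [544.5, -40.1, 177.6]
tcp_rot: [180.0, 0.0, 98.0]
ft_force: [-0.5, -0.2, -1.4]
finger_gap: 11.6
```

Run:
```python
from h import *
snap('scene','scene5'); p,R,s=pose();print(p,s['tcp_rot'],s['finger_gap'],s['ft_force'],s['wrist_torque'])
i=cv2.imread('pics/scene5.png'); cv2.imwrite('pics/s5.png',cv2.resize(i[140:240,190:290],None,fx=6,fy=6,interpolation=cv2.INTER_CUBIC)[:600])
```

```text
[544.68004706 -40.10274158 177.84516368] [1.79951429e+02 1.60323446e-02 9.80028101e+01] 11.49882520526344 [-0.65133509  0.00416897 -0.5434196 ] [-0.02685716  0.01748445  0.05023285]
```

View pics/s5.png

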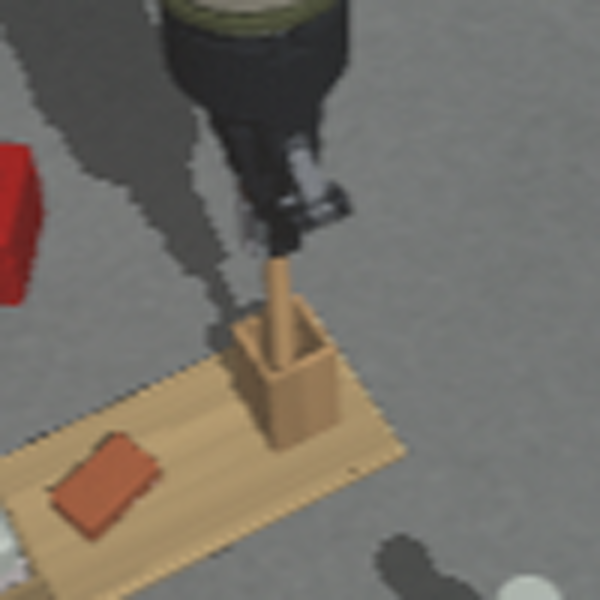

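Request:
move_arm(
  rows=[
    [[0,0,0.003,0,0,0],[0,0,0.006,0,0,0],[0,0,0.0075,0,0,0],[0,0,0.0085,0,0,0],[0,0,0.0085,0,0,0]],
  ],
)

```text
time: 8.3
tool_pos: [544.2, -40.0, 168.5]
tcp_rot: [-180.0, -0.0, 98.0]
ft_force: [0.1, -0.3, -1.0]
finger_gap: 11.5
```

Run:
```python
from h import *
p,R,s=pose();print(p,s['tcp_rot'],s['finger_gap'],s['ft_force'],s['wrist_torque'])
```

```text
[544.19616363 -40.00546948 168.54744285] [-1.79978216e+02 -7.37166975e-03  9.80002864e+01] 11.546033006738199 [ 0.12909343 -0.29154245 -0.9686335 ] [-0.05028943 -0.03000939  0.03434841]
```

Request:
move_arm(
  rows=[
    [[0,0,0.001,0,0,0],[0,0,0.001,0,0,0]],
  ],
)

```text
time: 8.5
tool_pos: [544.3, -40.0, 167.8]
tcp_rot: [-180.0, -0.0, 98.0]
ft_force: [-0.4, -0.7, -1.4]
finger_gap: 11.3
```

Request:
move_arm(
  rows=[
    [[0,0,0,0,0,0],[0,0,0,0,0,0],[0,0,0,0,0,0],[0,0,0,0,0,0],[0,0,0,0,0,0],[0,0,0,0,0,0],[0,0,0,0,0,0],[0,0,0,0,0,0]],
  ],
  grip=0.8,
)

```text
time: 9.3
tool_pos: [544.3, -40.0, 167.8]
tcp_rot: [-180.0, -0.0, 98.0]
ft_force: [0.1, -0.4, -0.2]
finger_gap: 68.3
```

Run:
```python
from h import *
snap('wrist','wrist6'); p,R,s=pose();print(p,s['tcp_rot'],s['finger_gap'],s['ft_force'],s['wrist_torque'])
i=cv2.imread('pics/wrist6.png'); cv2.imwrite('pics/w6.png',cv2.resize(i,None,fx=1.5,fy=1.5,interpolation=cv2.INTER_CUBIC))
```

```text
[544.32669856 -40.04231696 167.77834404] [-1.79997164e+02 -7.37565028e-04  9.79998070e+01] 68.25140950207869 [ 0.01822755 -0.45097428 -0.30096839] [-0.07104811  0.01577078  0.04569811]
```

View pics/w6.png

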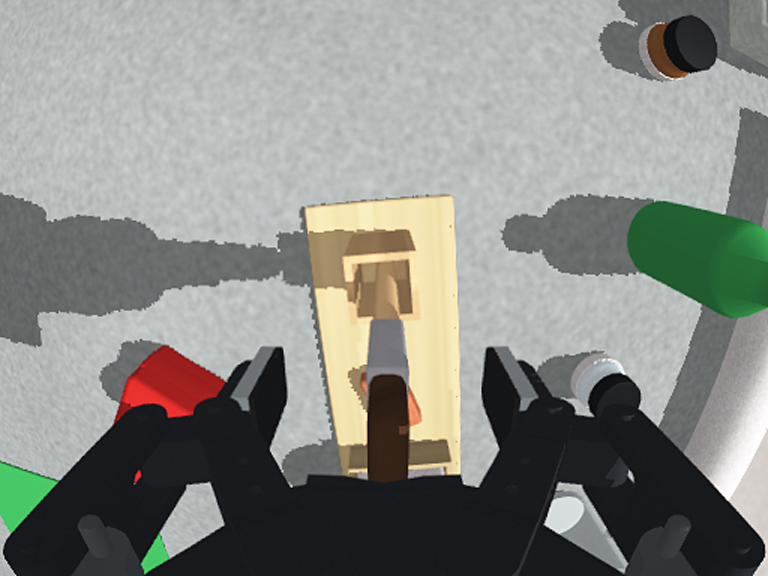

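Request:
move_arm(
  rows=[
    [[0,0,-0.01,0,0,0],[0,0,-0.03,0,0,0],[0,0,-0.06,0,0,0],[0,0,-0.09,0,0,0],[0,0,-0.12,0,0,0],[0,0,-0.135,0,0,0],[0,0,-0.135,0,0,0]],
  ],
  grip=1,
)

```text
time: 10.05
tool_pos: [545.6, -40.2, 306.0]
tcp_rot: [179.7, 0.1, 98.0]
ft_force: [0.3, -0.1, 0.1]
finger_gap: 85.6
```

Run:
```python
from h import *
p,R,s=pose();print(p,s['tcp_rot'],s['finger_gap'])
print(shift([595,-285,300],98))
```

```text
[545.62191091 -40.24191642 306.04530022] [1.79710344e+02 9.21565052e-02 9.80029632e+01] 85.56646615493162
[[-0.2492, 0.0148, 0.0065], [0.29, 0.09, 0.0]]
```

Request:
move_arm(
  rows=[
    [[-0.03,0.002,0,0,0,0],[-0.065,0.004,0,0,0,0],[-0.1,0.006,0,0,0,0],[-0.135,0.008,0,0,0,0],[-0.17,0.01,0,0,0,0],[-0.205,0.012,0,0,0,0],[-0.235,0.014,0,0,0,0],[-0.249,0.015,0.003,0,0,0],[-0.249,0.015,0.003,0,0,0],[-0.249,0.015,0.003,0,0,0]],
  ],
)

```text
time: 11.05
tool_pos: [593.5, -283.5, 298.4]
tcp_rot: [-179.9, -0.1, 98.0]
ft_force: [0.4, -0.2, 0.2]
finger_gap: 85.4
```

Run:
```python
from h import *
snap('wrist','wrist7'); snap('scene','scene7');snap('top','top7');p,R,s=pose();print(p,s['tcp_rot'],s['finger_gap'])
i=cv2.imread('pics/wrist7.png'); cv2.imwrite('pics/w7.png',cv2.resize(i,None,fx=1.5,fy=1.5,interpolation=cv2.INTER_CUBIC))
i=cv2.imread('pics/scene7.png'); cv2.imwrite('pics/s7.png',cv2.resize(i[120:270,140:340],None,fx=4,fy=4,interpolation=cv2.INTER_CUBIC)[:600])
```

```text
[ 593.98292489 -283.03133339  299.99038025] [ 1.79989333e+02 -1.13472717e-02  9.80871764e+01] 85.69076507447359
```

View pics/w7.png

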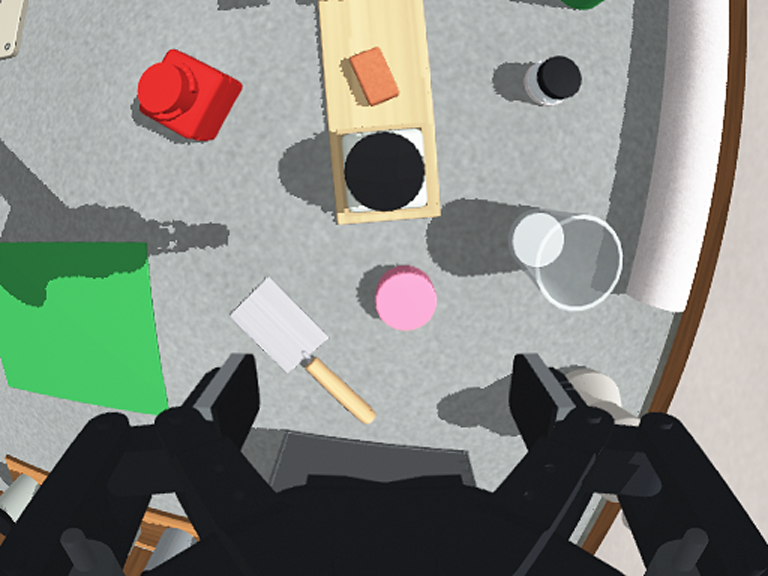

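View pics/s7.png

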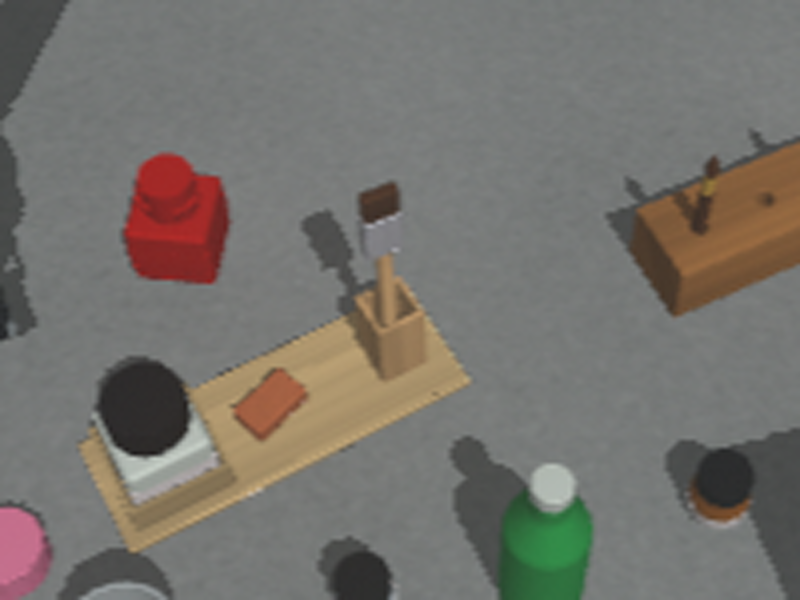

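Run:
```python
from h import *
W=Cam('wrist7');i=cv2.imread('pics/wrist7.png')
m=((i.max(2)<60).astype(np.uint8));m[:90]=0;m[150:]=0;m[:,:220]=0;m[:,300:]=0
n,l,st,ce=cv2.connectedComponentsWithStats(m);k=1+st[1:,4].argmax();print(st[k],ce[k])
cs,_=cv2.findContours((l==k).astype(np.uint8),cv2.RETR_EXTERNAL,cv2.CHAIN_APPROX_NONE)
P=np.array([W.onz(q[0],110)[:2] for q in cs[0].astype(float)+0.0])
print(cv2.minEnclosingCircle(P.astype(np.float32)),P.mean(0))
# socket rim corners z=38 and jar shoulder
f=lambda u,v:(u/1.5,v/1.5)
print('socket outer',np.round([W.onz(f(*q),38)[:2] for q in [(331,131),(425,127),(440,214),(338,223)]],1).tolist())
print('jar sh',np.round([W.onz(f(*q),72)[:2] for q in [(340,137),(421,129),(424,208),(348,212)]],1).tolist())
p,R,s=pose()
for g in [(586,-223,97)]: print(shift(g,60))
print(s['joint_pos'])
```

```text
[ 230   90   53   51 2150] [255.76883721 114.22883721]
((584.756103515625, -223.6620635986328), 28.753475189208984) [ 585.03227109 -223.47262088]
socket outer [[534.2, -196.1], [615.3, -181.3], [640.3, -256.1], [550.9, -277.1]]
jar sh [[546.4, -201.7], [609.6, -186.3], [621.6, -249.7], [560.7, -261.6]]
[[0.0605, 0.0005, 0.203], [0.01, -0.01, 38.09]]
[-2.99491147e+01  1.56215352e+01  6.97533573e+01  1.55602755e-02
  9.46236979e+01 -3.80350354e+01]
```

Run:
```python
from h import *
W=Cam('wrist7');i=cv2.imread('pics/wrist7.png')
m=((i.max(2)<60).astype(np.uint8));m[:80]=0;m[150:]=0;m[:,:220]=0;m[:,300:]=0
n,l,st,ce=cv2.connectedComponentsWithStats(m);k=1+st[1:,4].argmax();print(st[k],ce[k])
cs,_=cv2.findContours((l==k).astype(np.uint8),cv2.RETR_EXTERNAL,cv2.CHAIN_APPROX_NONE)
P=np.array([W.onz(q[0],110)[:2] for q in cs[0].astype(float)+0.0])
print(cv2.minEnclosingCircle(P.astype(np.float32)),P.mean(0),W.onz(ce[k],110))
p,R,s=pose()
print(p,shift((584.7,-223.2,200),60),shift((584.7,-223.2,88),60))
```

```text
[ 230   88   53   53 2168] [255.77490775 114.01752768]
((584.756103515625, -223.6620635986328), 28.753475189208984) [ 585.01381249 -223.34180502] [ 584.78483934 -223.55336248  110.        ]
[ 593.98292489 -283.03133339  299.99038025] [[0.0605, -0.0008, 0.1], [0.01, -0.01, 38.09]] [[0.0605, -0.0008, 0.212], [0.01, -0.01, 38.09]]
```

Request:
move_arm(
  rows=[
    [[0.012,0,0.02,0,0,7],[0.024,0,0.04,0,0,14],[0.036,0,0.06,0,0,21],[0.048,0,0.08,0,0,28],[0.06,0,0.1,0,0,35],[0.0605,-0.0005,0.11,0,0,38],[0.0605,-0.0005,0.11,0,0,38],[0.0605,-0.0005,0.11,0,0,38]],
  ],
)

```text
time: 12.0
tool_pos: [585.2, -224.1, 190.6]
tcp_rot: [180.0, -0.0, 60.2]
ft_force: [-0.5, -0.4, -0.0]
finger_gap: 85.5
```

Run:
```python
from h import *
snap('wrist','wrist8'); p,R,s=pose();print(p,s['tcp_rot'],s['joint_pos'])
i=cv2.imread('pics/wrist8.png'); cv2.imwrite('pics/w8.png',cv2.resize(i,None,fx=1.5,fy=1.5,interpolation=cv2.INTER_CUBIC))
print(Cam('wrist8').proj([584.9,-223.4,110])*1.5,shift((584.9,-223.4,84),60))
```

```text
[ 585.50362064 -224.54169127  191.15236486] [ 1.79896687e+02 -4.70520015e-03  6.01311165e+01] [-2.56635527e+01  1.29754484e+01  8.41557701e+01 -2.90666663e-03
  8.27654015e+01  4.20569850e+00]
[[381.40331594 296.38925552]] [[0.0007, -0.0013, 0.1072], [0.1, -0.0, 0.13]]
```

View pics/w8.png

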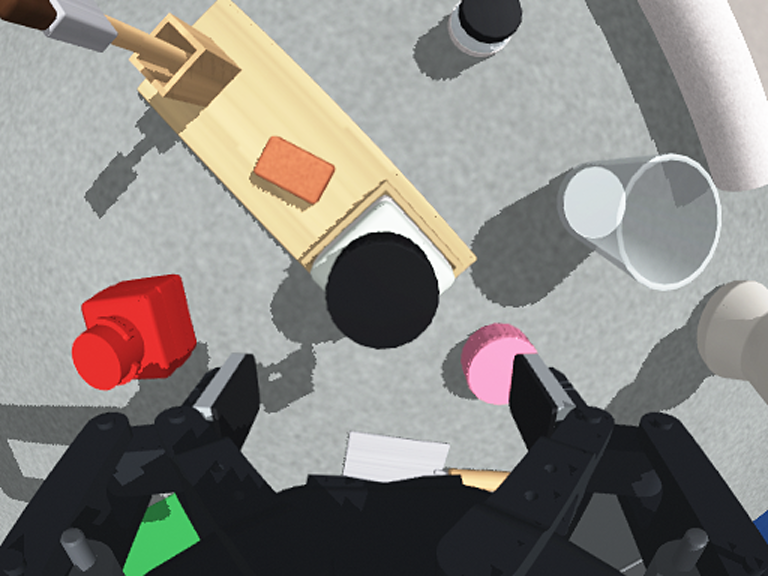

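Run:
```python
from h import *
W=Cam('wrist8');i=cv2.imread('pics/wrist8.png')
a=np.linspace(0,2*np.pi,200)
Q=np.vstack([W.proj(np.c_[584.9+29.5*np.cos(a),-223.4+29.5*np.sin(a),0*a+z]) for z in(80,110)])
print('pred',Q.min(0),Q.max(0))
m=((i.max(2)<60).astype(np.uint8));m[240:]=0;m[:,:200]=0;m[:,310:]=0
n,l,st,ce=cv2.connectedComponentsWithStats(m);k=1+st[1:,4].argmax();print(st[k],ce[k])
```

```text
pred [215.81313344 153.02903586] [292.7553767  232.84881035]
[ 217  155   76   78 4552] [254.40202109 193.54108084]
```

Request:
move_arm(
  rows=[
    [[0.0005,-0.001,0.02,0,0,0],[0.0005,-0.001,0.04,0,0,0],[0.0005,-0.001,0.06,0,0,0],[0.0005,-0.001,0.08,0,0,0],[0.0005,-0.001,0.095,0,0,0],[0.0005,-0.001,0.103,0,0,0],[0.0005,-0.001,0.106,0,0,0],[0.0005,-0.001,0.106,0,0,0],[0.0005,-0.001,0.106,0,0,0]],
  ],
)

```text
time: 12.95
tool_pos: [585.1, -224.1, 85.0]
tcp_rot: [179.9, -0.0, 60.0]
ft_force: [0.0, -0.3, -0.2]
finger_gap: 85.5
```

Run:
```python
from h import *
snap('scene','scene9'); snap('wrist','wrist9');p,R,s=pose();print(p,s['tcp_rot'],s['ft_force'])
i=cv2.imread('pics/wrist9.png'); cv2.imwrite('pics/w9.png',cv2.resize(i,None,fx=1.5,fy=1.5,interpolation=cv2.INTER_CUBIC))
```

```text
[ 585.02774662 -224.11100181   84.97143982] [ 1.79895611e+02 -7.08575948e-03  6.00046655e+01] [-0.19869222  0.71274251  0.63579098]
```

View pics/w9.png

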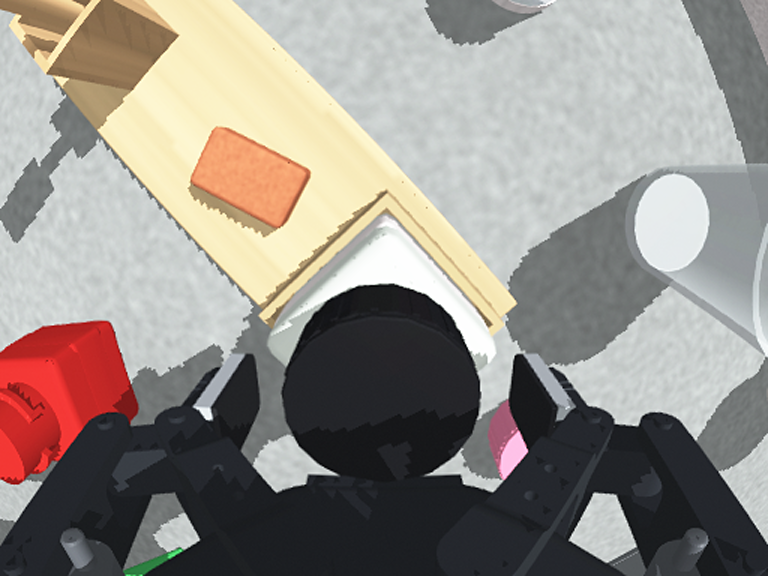

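The cap sits between the pads, centred to within about 1 mm, with the pads down beside it. Next I close the gripper.

Request:
move_arm(
  rows=[
    [[0,0,0,0,0,0],[0,0,0,0,0,0],[0,0,0,0,0,0],[0,0,0,0,0,0],[0,0,0,0,0,0],[0,0,0,0,0,0],[0,0,0,0,0,0]],
  ],
  grip=0,
  newtons=80,
)

```text
time: 13.75
tool_pos: [584.8, -223.9, 84.8]
tcp_rot: [179.9, -0.0, 60.0]
ft_force: [-2.0, 0.9, 5.1]
finger_gap: 56.8
```

Run:
```python
from h import *
p,R,s=pose();print(p,s['tcp_rot'],s['ft_force'],s['wrist_torque'],s['finger_gap'])
```

```text
[ 584.75395391 -223.88506825   84.80908543] [ 1.79935603e+02 -7.95149098e-03  6.00047509e+01] [-1.96803546  0.89306533  5.07677891] [ 0.09994776  0.21169313 -0.01164452] 56.75623652027705
```

Request:
move_arm(
  rows=[
    [[0,0,0,0,0,-3],[0,0,0,0,0,-6],[0,0,0,0,0,-9],[0,0,0,0,0,-12],[0,0,0,0,0,-15]],
  ],
)

```text
time: 14.25
tool_pos: [584.9, -224.1, 84.8]
tcp_rot: [179.9, 0.0, 75.1]
ft_force: [-0.1, 0.3, 4.4]
finger_gap: 56.5
```

Run:
```python
from h import *
p,R,s=pose();print(p,s['tcp_rot'],s['ft_force'],s['wrist_torque'],s['finger_gap'])
snap('wrist','wrist10')
i=cv2.imread('pics/wrist10.png'); cv2.imwrite('pics/w10.png',cv2.resize(i,None,fx=1.5,fy=1.5,interpolation=cv2.INTER_CUBIC))
```

```text
[ 584.94156462 -224.05621576   84.75380583] [1.79903417e+02 1.89373505e-04 7.50610086e+01] [-0.05873275  0.32188161  4.39534966] [ 0.04784567 -0.09472927 -0.78470599] 56.51607502863909
```

View pics/w10.png

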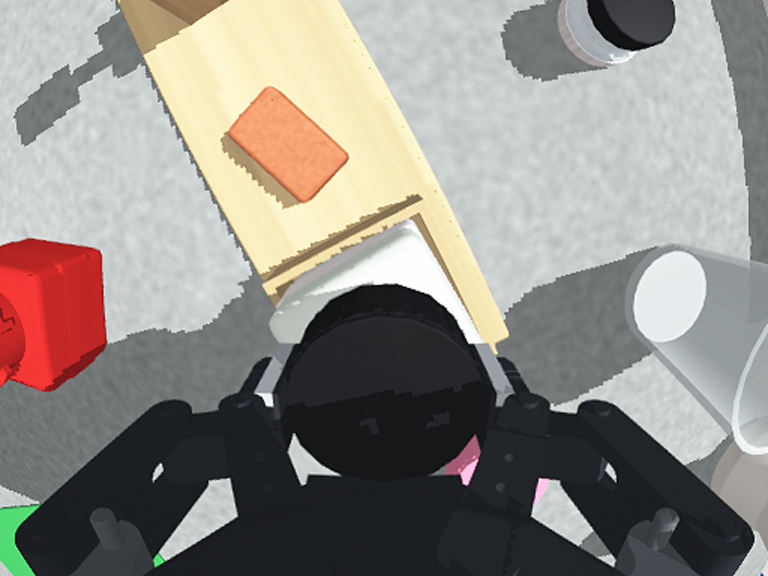

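Request:
move_arm(
  rows=[
    [[0,0,0,0,0,-3],[0,0,0,0,0,-6],[0,0,0,0,0,-9],[0,0,0,0,0,-12]],
  ],
)

```text
time: 14.7
tool_pos: [585.1, -224.1, 84.7]
tcp_rot: [179.9, 0.0, 87.0]
ft_force: [1.2, -0.2, 4.2]
finger_gap: 56.6
```

Run:
```python
from h import *
p,R,s=pose();print(p,s['tcp_rot'],s['ft_force'],s['wrist_torque'],s['finger_gap'])
```

```text
[ 585.13270115 -224.11391655   84.73314314] [1.79881549e+02 2.68494197e-02 8.70054264e+01] [ 1.15683823 -0.21867595  4.2155662 ] [ 0.0942045  -0.22143129 -0.82081046] 56.56873299785832
```

Request:
move_arm(
  rows=[
    [[0,0,0,0,0,-3],[0,0,0,0,0,-6],[0,0,0,0,0,-9]],
  ],
)

```text
time: 15.0
tool_pos: [585.2, -224.1, 84.8]
tcp_rot: [179.9, 0.0, 96.0]
ft_force: [1.4, -0.1, 3.0]
finger_gap: 56.7
```

Run:
```python
from h import *
p,R,s=pose();print(p,s['tcp_rot'],s['ft_force'],s['wrist_torque'],s['finger_gap'])
```

```text
[ 585.20235363 -224.12042828   84.77309495] [1.79880011e+02 4.96204656e-02 9.60182948e+01] [ 1.37628508 -0.091502    2.9591961 ] [ 0.05764735 -0.19022275 -0.49941952] 56.661834525644736
```

Request:
move_arm(
  rows=[
    [[0,0,0,0,0,-3],[0,0,0,0,0,-6]],
  ],
)

```text
time: 15.2
tool_pos: [585.2, -224.1, 84.8]
tcp_rot: [179.9, 0.1, 102.0]
ft_force: [0.2, -1.0, 3.5]
finger_gap: 56.5
```

Run:
```python
from h import *
p,R,s=pose();print(p,s['tcp_rot'],s['ft_force'],s['wrist_torque'],s['finger_gap'])
```

```text
[ 585.18781877 -224.120963     84.79596452] [1.79893514e+02 6.66160399e-02 1.02041932e+02] [ 0.17725963 -0.98163498  3.49143211] [ 0.02167355 -0.15674407 -0.17341133] 56.48249967824181
```

Request:
move_arm(
  rows=[
    [[0,0,0,0,0,-3],[0,0,0,0,0,-5],[0,0,0,0,0,-5]],
  ],
)

```text
time: 15.5
tool_pos: [585.1, -224.2, 84.8]
tcp_rot: [179.9, 0.1, 107.0]
ft_force: [0.9, -0.2, 5.9]
finger_gap: 56.7
```

Run:
```python
from h import *
p,R,s=pose();print(p,s['tcp_rot'],s['ft_force'],s['wrist_torque'],s['finger_gap'])
snap('wrist','wrist11')
i=cv2.imread('pics/wrist11.png'); cv2.imwrite('pics/w11.png',cv2.resize(i,None,fx=1.5,fy=1.5,interpolation=cv2.INTER_CUBIC))
```

```text
[ 585.10021025 -224.23469616   84.79332388] [1.79915335e+02 8.54912040e-02 1.06982248e+02] [ 0.88794745 -0.18450212  5.87696867] [-0.04858966 -0.1185919   0.01706792] 56.72650914996919
```

View pics/w11.png

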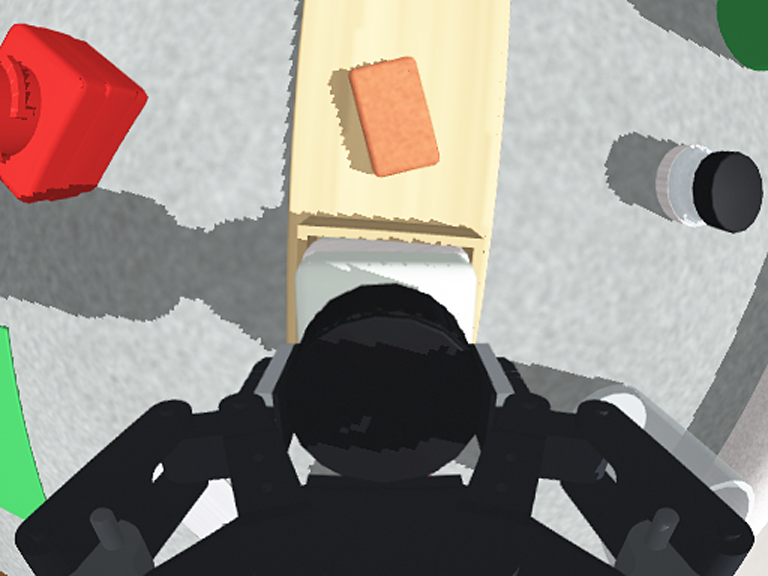

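Request:
move_arm(
  rows=[
    [[0,0,0,0,0,-3],[0,0,0,0,0,-6],[0,0,0,0,0,-6]],
  ],
)

```text
time: 15.85
tool_pos: [585.0, -224.2, 84.8]
tcp_rot: [179.9, 0.1, 113.0]
ft_force: [0.4, -0.0, 6.4]
finger_gap: 57.0
```

Run:
```python
from h import *
p,R,s=pose();print(p,s['tcp_rot'],s['ft_force'],s['wrist_torque'],s['finger_gap'])
```

```text
[ 585.04787373 -224.17071087   84.77688942] [1.79929297e+02 8.47012117e-02 1.12997961e+02] [ 0.44965727 -0.01784473  6.43869069] [-0.04518285 -0.19898866  0.01609845] 56.99229159294293
```

Request:
move_arm(
  rows=[
    [[0,0,-0.002,0,0,0],[0,0,-0.004,0,0,0],[0,0,-0.006,0,0,0],[0,0,-0.008,0,0,0]],
  ],
)

```text
time: 16.25
tool_pos: [584.1, -223.6, 91.6]
tcp_rot: [-180.0, -0.0, 113.0]
ft_force: [0.8, 0.9, -1.0]
finger_gap: 56.1
```

Run:
```python
from h import *
p,R,s=pose();print(p,s['tcp_rot'],s['ft_force'],s['wrist_torque'],s['finger_gap'])
snap('wrist','wrist12')
i=cv2.imread('pics/wrist12.png'); cv2.imwrite('pics/w12.png',cv2.resize(i,None,fx=1.5,fy=1.5,interpolation=cv2.INTER_CUBIC))
```

```text
[ 584.08434531 -223.57441698   91.56129735] [-1.79978218e+02 -3.15758090e-02  1.12979341e+02] [ 0.78622628  0.89543714 -1.03900261] [-0.01244356 -0.09731337 -0.02603384] 56.129897453660256
```

View pics/w12.png

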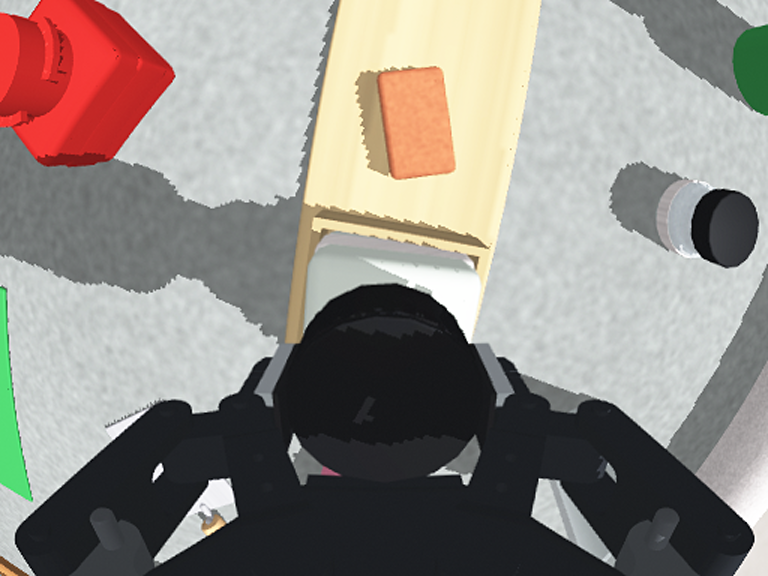

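Request:
move_arm(
  rows=[
    [[0,0,-0.004,0,0,0],[0,0,-0.01,0,0,0],[0,0,-0.016,0,0,0],[0,0,-0.024,0,0,0],[0,0,-0.032,0,0,0],[0,0,-0.04,0,0,0],[0,0,-0.048,0,0,0],[0,0,-0.054,0,0,0],[0,0,-0.055,0,0,0],[0,0,-0.055,0,0,0],[0,0,-0.055,0,0,0]],
  ],
)

```text
time: 17.4
tool_pos: [584.1, -223.6, 146.3]
tcp_rot: [-180.0, -0.0, 113.0]
ft_force: [-0.6, 0.9, -0.6]
finger_gap: 56.4
```

Run:
```python
from h import *
p,R,s=pose();print(p,s['tcp_rot'],s['ft_force'],s['wrist_torque'],s['finger_gap'])
snap('wrist','wrist13');snap('scene','scene13');snap('top','top13')
i=cv2.imread('pics/wrist13.png'); cv2.imwrite('pics/w13.png',cv2.resize(i,None,fx=1.5,fy=1.5,interpolation=cv2.INTER_CUBIC))
i=cv2.imread('pics/scene13.png'); cv2.imwrite('pics/s13.png',cv2.resize(i[120:270,140:340],None,fx=4,fy=4,interpolation=cv2.INTER_CUBIC)[:600])
i=cv2.imread('pics/top13.png'); cv2.imwrite('pics/t13.png',cv2.resize(i[120:270,120:390],None,fx=2.9,fy=2.9,interpolation=cv2.INTER_CUBIC)[:600])
```

```text
[ 584.05483095 -223.61972699  146.30294952] [-1.79970793e+02 -3.13492628e-02  1.13002057e+02] [-0.64229064  0.86460263 -0.58907915] [ 0.05195373 -0.01334856 -0.0157209 ] 56.41054266466861
```

View pics/w13.png

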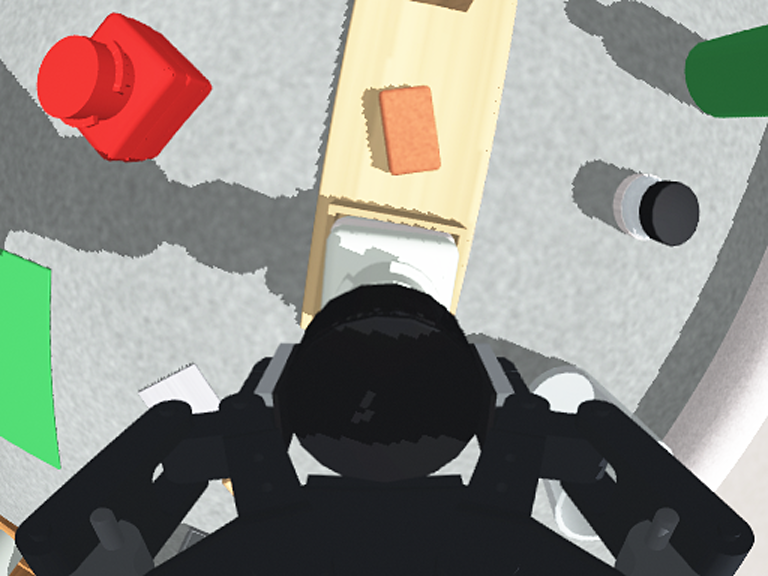

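View pics/s13.png

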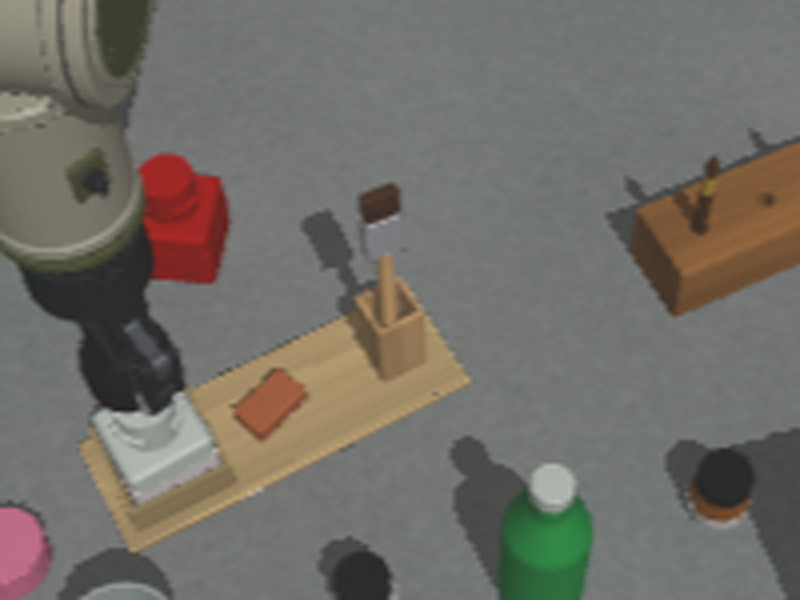

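View pics/t13.png

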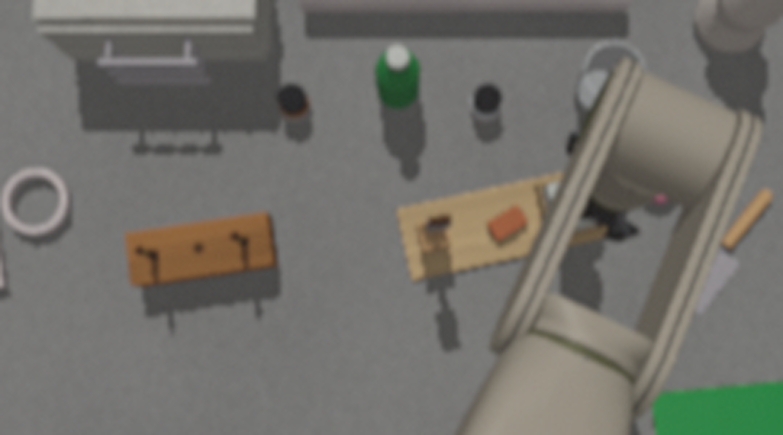

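Run:
```python
from bench import hand_in
print(hand_in())
```

```text
the job is handed in; nothing more can be done
None
```

I did both parts in the order asked and handed the job in at about 17.6 s of the 62 s. No verdict is reported.

- **Brush:** I pulled the wide brush from the middle hole, stood it handle down in the caddy's well and let go. The last pictures show it still standing there, nearly upright.
- **Cap:** I turned the cap 53° counterclockwise in all. The resisting torque was about 0.8 N m, then fell to about 0 after roughly 45°, so the thread let go there. I then lifted the cap straight up 61.5 mm.
- **Final state:** The cap is held level, its lower edge about 34 mm above the mouth by calculation. It sits above the jar axis to within 1–2 mm. The force at the wrist is about the cap's own weight, so the jar was not carried along. The pictures show the jar down in its socket, and everything else visible where it was.

**Checks that disagreed:**
- Before the brush went in, the scene camera put its foot about 6 mm farther from the well's centre than the wrist camera did. I trusted the wrist camera, and the brush went in freely.
- The 0.8 N m is above the stated 0.1–0.5 N m, and I did not find out why.
- The fingers read 56–57 mm on the 59 mm cap.

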